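# Load the lock tray and hold the marking cabinet's sprung cover

### The job

Stand the round brass lock barrel and the oblong brass lock body upright and fully down in the tray nests of their own shapes, so that I can mark them. Then raise the grey cabinet's sprung cover, which has a bar handle, clearly past its balance point (where it lines up with the small index fingers beside its hinge), bring it back and finish while still holding it steady in the fingers a few degrees below that point, ten at most, so that I can put the tray in and it will drop shut by itself afterwards. Leave the tray and everything else on the bench where they are.

Things in the scene. Friction and masses are not known exactly. Their poses are not given: they have to be found in the camera images.
- barrel: round lock barrel, plain brass cylinder standing upright on the bench, 32 mm diameter, 55 mm high, 0.25 kg, a steel key slot on top; origin at the centre of its underside, z up
- lockbody: oblong lock body, plain brass block standing upright on the bench, 40 mm (its x) by 24 mm (its y), 55 mm high, 0.3 kg; origin at the centre of its underside, z up
- tray: loose bare-metal nest tray lying flat on the bench, 100 mm (its x) by 170 mm (its y), 24 mm high, 0.95 kg, with two pockets 18 mm deep: a round one 37 mm wide at its +y half and an oblong one 45 mm (along tray x) by 29 mm (along tray y) at its -y half; origin at the centre of its underside, z up
- round_nest (a point): centre of the floor of the round pocket, 6 mm above the bench, 18 mm below the tray's top; axes as the tray's
- oblong_nest (a point): centre of the floor of the oblong pocket, 6 mm above the bench, 18 mm below the tray's top; its long side lies along x; axes as the tray's
- cabinet: low grey steel marking cabinet fixed to the bench, 200 mm deep (its x) by 230 mm wide (its y), 106 mm high, open at the top under its cover; origin at the centre of its underside, front towards -x
- cover_hinge (a point): midpoint of the cover's hinge line, fixed, at the cabinet's back edge, 112 mm above the bench; the line runs along the cabinet's y; axes as the cabinet's. At both ends of the hinge a steel index finger 75 mm long slants up and forward at the balance angle, 46 degrees above level
- cover_handle (a point): middle of the cover's handle: a round steel bar 14 mm thick, 110 mm long, parallel to the hinge, 245 mm from the hinge line and 45 mm ahead of the cover's front edge, in the cover's plane, on two arms at its ends (100 mm clear between). Fingers can pass down on both sides. Closed, it is 112 mm above the bench. Turns with the cover: y along the bar; closed, axes as the cabinet's
- cover (a joint): opening angle (rad): 0 closed and level, 1.3 at the open stop. The cover is a grey plate 200 x 226 x 8 mm, 0.9 kg, on an almost frictionless hinge with a coil spring that helps to lift. Balance point 0.80 rad (46 degrees): released below it the cover drops shut, above it it swings up to its stop. Lifting takes about 1.3 N at the handle when closed, falling to nothing at balance
- padlock: bystander: small brass padlock lying flat, body 40 x 45 x 18 mm; leave alone
- screwdriver: bystander: screwdriver lying on the bench; leave alone
- brush: bystander: hand brush lying on the bench; leave alone
- hammer: bystander: hammer lying on the bench; leave alone
- tin: bystander: tin can, 66 mm diameter, 75 mm high; leave alone
- jar: bystander: amber glass jar, 60 mm diameter, 80 mm high; leave alone
- stub: bystander: low flanged brass stub, 44 mm wide foot, 28 mm high; leave alone

How it is judged:
On the way, in this order (a step that is already met when the one before it is completed fails the run):
1. both lock parts stand released and fully down in their own nests (horizontal distance between barrel and round_nest below 0.006 m and z of barrel in the frame of round_nest below 0.004 m and angle between each of barrel, lockbody's own z axis and vertical below 0.1 rad and horizontal distance between lockbody and oblong_nest below 0.006 m and z of lockbody in the frame of oblong_nest below 0.004 m and angle between the x axis of lockbody and the x axis of tray, either way round below 0.15 rad and contact force between each of barrel, lockbody and the fingers below 0.05 N), for 0.2 s.
2. the cover is past its balance point (value of joint cover above 0.85 rad), for 0.2 s.
At the end, for the whole second after the job is handed in: Both parts upright, released, fully down (4 mm) and within 6 mm of the centre of their own nests, the oblong one in line (0.15 rad); the cover, having been 0.05 rad past its balance point (0.80), is held still by the fingers alone between 0.58 and 0.78 rad through the last second (all of step 1 and value of joint cover between 0.58 and 0.78 rad and velocity of joint cover between -0.1 and 0.1 rad/s and contact force between cover and the fingers above 0.1 N and contact force between cover and tray below 0.05 N and angle between tray's own z axis and vertical below 0.05 rad); the arm keeps its last pose, push and grip.
It fails at once if the cover is raised before both lock parts are in their nests (value of joint cover above 0.3 rad and not (horizontal distance between barrel and round_nest below 0.006 m and z of barrel in the frame of round_nest below 0.004 m and angle between each of barrel, lockbody's own z axis and vertical below 0.1 rad and horizontal distance between lockbody and oblong_nest below 0.006 m and z of lockbody in the frame of oblong_nest below 0.004 m)).
It fails at once if the tray is shifted more than 40 mm (distance of tray from where it was at the start of the episode above 0.04 m).
It fails at once if a bystander is shifted more than 30 mm (distance of any of padlock, screwdriver, brush, hammer, tin, jar, stub from where it was at the start of the episode above 0.03 m).
It also fails if it takes over 67 s, if anything falls off the work surface, if the arm or the gripper's body presses on something with over 40 N, if the wrist force passes 120 N, or if a joint passes its speed limit or range.

### The arm

A 7-joint arm with a two-finger parallel gripper is mounted at the origin on the work surface. World frame = base frame: x ahead of the robot, y to its left, z up, the work surface at z = 0. Lengths are in m, angles in rad, forces in N, time in s.
With the tool pointing down it reaches from about 0.425 to 0.875 m from the base axis. Payload 4.7 kg.
Tool frame: the origin (TCP) lies midway between the tips of the shut fingers; the grasp point (between the pads) lies 19 mm behind it; z points along the fingers, y is the line along which they close (so a half turn about z gives the same grasp; the last joint's range is limited). The gripper opens to 87 mm and grips with 3 to 60 N. Pads are 19 mm wide; open, the fingers measure 117 mm over their backs; the gripper's body (75 mm by 190 mm) begins 51 mm behind the grasp point.
Start: joints at [-1.292, 0.321, -0.07, 1.45, 0.023, 1.371, -0.057], TCP at [0.17, 0.627, 0.223] pointing down, gripper open.
Joint ranges: [-2.86, 2.86], [-0.3, 2.09], [-1.38, 1.24], [0.06, 2.45], [-1.56, 4.7], [0.09, 2.05], [-2.69, 2.69]. Speed limits (rad/s): [2.57, 2.57, 3.14, 3.14, 3.14, 3.14, 3.14].

### API

Orientations are given as a rotation vector (axis times angle).
In Python, from bench import ctrl gives the robot as it stands. The module is installed in compiled form; this text tells all that it offers.
- The arm moves only by the shell command python3 -m handwheel 'ROWS' [FORCE]. ROWS is JSON, a list of rows, each a list of 7 numbers: the finger opening in m, from 0 to 0.087, then the shift along the tool's x, y, z in m, then the turn, a rotation vector about the tool's x, y, z in degrees. A call has 1 to 12 rows; each row shifts and turns the commanded pose from where the row before left it, along the tool's axes as they then stand; what a row does not reach is not made up. A row lasts 1/8 s, in which the tool goes at most 62.5 mm and 10.7 degrees, less where a joint would pass 70% of its speed; a pose out of reach is approached as far as the arm can. A call is refused whole if a number of a shift passes 0.0625 or a number of a turn 10.7, either way. A call with a gripper value outside its range is refused whole. The fingers move at their own pace and stop on an object; FORCE is the grip in N (left out, the last holds). Time passes only in rows, so rows that do not move let the fingers close. It gives the time, the measured TCP pose, the force, the opening and the grip force at its end, in the units of the state.
- ctrl.get_state(): the state, without advancing time (a new reading comes with each control period).
- ctrl.get_image(name): name is "scene" or "top" or "wrist"; returns (picture, depth): 420x560x3 uint8, blue, green, red; 420x560 float32, m along the optical axis (not along the pixel's ray), 0 where there is no reading.
- ctrl.camera_info(name): a dict with "intrinsics" (3x3 intrinsics, pixels), "R" (3x3) and "t" (3): a world point X has camera coordinates R X + t. Camera axes: x right, y down, z forward; pixel columns grow to the right and rows downward; lengths in m; the calibration is good to about 2 mm. A picture is of the moment at which its call begins: read the wrist's pose just before it. camera_info takes no time and is no camera call; for the wrist camera it gives the pose at the moment of the call.
- ctrl.close_job(): hands the job in; it is judged then, once.
The state is a dict: "time": time; "joint_positions": joint angles; "qd": joint speeds; "joint_torque": joint torques, N m; "position": TCP position; "tool_rot": TCP orientation; "ft_force": force on the tool from outside, world axes, zero at the start; "torque": the same for the moment, N m; "grip_width": opening from 0.0 (shut) to 1.0 (fully open); "grip_force": force on a finger pad.
Only numpy, scipy, OpenCV 4.12 (cv2) and the standard library are available. Lean on these libraries where they do the work, as an engineer would, in place of code of your own. Each camera call takes 0.05 s, during which the arm holds its last target. There are 200 camera calls.

## Working session

There is one attempt and no reset: what is moved stays moved. The work goes in short steps, Python scripts to look and compute and a shell command to move; the robot and the scene stay as the last step left them, time stands still between calls to the robot, and variables do not carry over. Pictures are saved under pics/ and viewed, at most 10 in all, crops included, and the job is handed in when it is done.

```bash
mkdir -p pics
python3 - <<'E'
from bench import ctrl
import cv2,numpy as np
s=ctrl.get_state();print(s['time'],s['position'],s['tool_rot'],s['grip_width'])
for n in("scene","top"):
    p,d=ctrl.get_image(n);cv2.imwrite(f'pics/{n}0.png',p);np.savez(f'/tmp/{n}0.npz',p=p,d=d,**ctrl.camera_info(n))
    c=ctrl.camera_info(n);print(n,c['intrinsics'],c['R'],c['t'])
E
```

```text
0.0 [0.16999231 0.6268085  0.22143891] [-4.14586497e-01 -3.11396636e+00  3.01179258e-03] 0.9950563643726165
scene [[540.75858313   0.         276.6411142 ]
 [  0.         540.75858313 210.21355627]
 [  0.           0.           1.        ]] [[ 0.17375907  0.98462924 -0.01769329]
 [ 0.76400867 -0.14611861 -0.6284426 ]
 [-0.62136828  0.09567978 -0.77765471]] [-0.1045289  -0.37766436  1.82367024]
top [[497.79043471   0.         280.47276432]
 [  0.         497.79043471 212.29797072]
 [  0.           0.           1.        ]] [[ 3.89570177e-04 -9.99996548e-01  2.59846760e-03]
 [-9.90621061e-01 -7.40962890e-04 -1.36635881e-01]
 [ 1.36637335e-01 -2.52086746e-03 -9.90617930e-01]] [-0.02475187  0.56519724  1.239644  ]
```

View pics/top0.png

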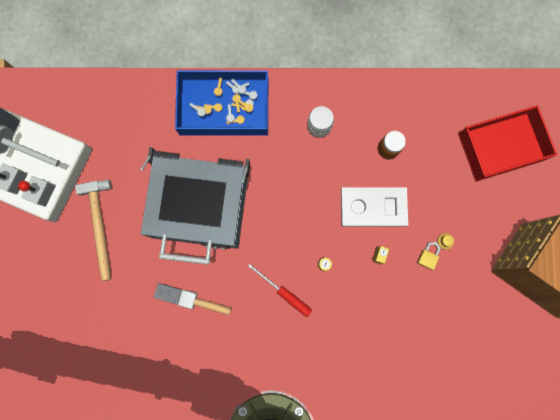

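View pics/scene0.png

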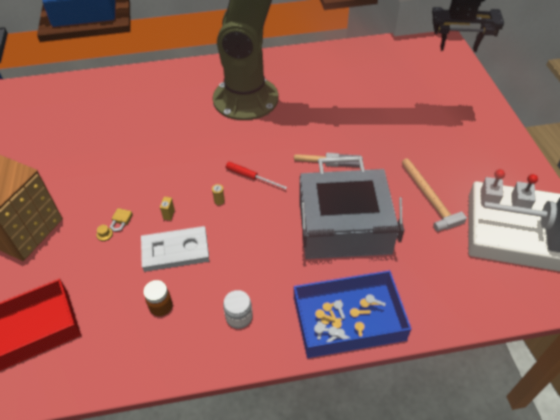

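The top view shows the barrel at (325,264), lock body at (382,255), and tray at (375,207) with its round pocket at (358,206) and oblong at (391,207). The cabinet is at (197,200), its bar handle at (186,260). The scene view shows the same objects: barrel (218,194), lock body (167,208), tray (175,247), handle (342,160).

```bash
cat > h.py <<'E'
import cv2,numpy as np
from scipy.spatial.transform import Rotation as R
def ray(c,uv):
    d=c['R'].T@np.linalg.solve(c['intrinsics'],np.array([uv[0],uv[1],1.]))
    return -c['R'].T@c['t'],d
def plane(c,uv,z):
    o,d=ray(c,uv);return o+d*(z-o[2])/d[2]
def tri(l):
    A=np.zeros((3,3));b=np.zeros(3)
    for c,uv in l:
        o,d=ray(c,uv);d=d/np.linalg.norm(d);P=np.eye(3)-np.outer(d,d);A+=P;b+=P@o
    X=np.linalg.solve(A,b)
    return X
def proj(c,X):
    p=c['intrinsics']@(c['R']@np.array(X)+c['t']);return p[:2]/p[2]
def blobs(mask,amin):
    cs,_=cv2.findContours(mask.astype(np.uint8),cv2.RETR_EXTERNAL,cv2.CHAIN_APPROX_NONE)
    return [k for k in cs if cv2.contourArea(k)>amin]
def cen(k):
    m=cv2.moments(k);return m['m10']/m['m00'],m['m01']/m['m00']
def rel(s,p,yaw=None):
    "shift of the TCP to world p in tool axes"
    return R.from_rotvec(s['tool_rot']).inv().apply(np.array(p)-s['position'])
E
python3 - <<'E'
from h import *
for n in("scene","top"):
    z=np.load(f'/tmp/{n}0.npz');hsv=cv2.cvtColor(z['p'],cv2.COLOR_BGR2HSV);H,S,V=cv2.split(hsv)
    print(n,'brass')
    for k in blobs((H>17)&(H<35)&(S>90)&(V>70),15):
        u=cen(k);print(np.round(u,1),cv2.contourArea(k),np.round(plane(z,u,.0275)[:2],3),np.round(cv2.minAreaRect(k)[1:] and cv2.minAreaRect(k)[1],1))
    print('tray')
    for k in blobs((S<45)&(V>150),300):
        r=cv2.minAreaRect(k);print(np.round(r[0],1),r[1],r[2],np.round([plane(z,q,.024)[:2] for q in cv2.boxPoints(r)],3).tolist())
z=np.load('/tmp/top0.npz')
print('handle',plane(z,(162,260),.112),plane(z,(210,262),.112),'hinge',plane(z,(150,157),.13),plane(z,(248,167),.13))
for u in((150,157),(248,167),(186,260),(325,264),(382,255),(375,195)):
    d=z['d'][u[1],u[0]];o,r=ray(z,u);print(u,np.round(o+r*d,3))
from bench import ctrl
s=ctrl.get_state();print(R.from_rotvec(s['tool_rot']).as_matrix().round(3))
c=ctrl.camera_info('wrist');print(c['R'].round(3),(-c['R'].T@c['t']).round(3),c['intrinsics'][0])
E
```

```text
scene brass
[359.1 327.2] 44.5 [0.9   0.143] [11.  6.]
[356.5 312.1] 47.5 [0.861 0.147] [ 6. 18.]
[328.3 316.6] 195.5 [0.86  0.079] [26.9 18.9]
[364.3 303. ] 29.5 [0.841 0.172] [7.1 5.7]
[ 28.3 247.6] 27.0 [ 0.521 -0.646] [8.5 6.3]
[ 21.6 236.5] 39.0 [ 0.481 -0.668] [8.2 8.5]
[ 41.4 233.1] 35.5 [ 0.479 -0.617] [6.4 9.9]
[103.8 232.8] 146.0 [ 0.509 -0.451] [13. 14.]
[ 34.3 224.1] 43.5 [ 0.444 -0.639] [ 7.4 14.2]
[ 14.7 225.9] 37.5 [ 0.44  -0.691] [ 8.  11.2]
[ 54.2 219.8] 35.5 [ 0.439 -0.586] [6.4 9.2]
[121.8 215.8] 163.5 [ 0.46  -0.404] [16.4 12.7]
[  6.9 213.5] 44.0 [ 0.392 -0.717] [10.1 10.8]
[ 28.2 210.9] 34.5 [ 0.393 -0.66 ] [ 8. 11.]
[167.3 209. ] 133.0 [ 0.459 -0.28 ] [20. 11.]
[ 44.9 203.5] 70.5 [ 0.374 -0.617] [20.6 11.8]
[ 21.3 199.5] 33.5 [ 0.347 -0.684] [ 7.1 13.8]
[218.3 196.8] 74.5 [ 0.441 -0.137] [14.8  8.2]
[ 35.2 185.9] 39.0 [ 0.301 -0.651] [ 8.  11.6]
[548.3 141.2] 726.0 [0.41  0.866] [49. 31.]
[264.1 104.5] 129.0 [0.076 0.052] [19.9 35.1]
[554.9  65.9] 102.0 [0.071 1.066] [16. 11.]
[483.4  15.9] 16.5 [-0.27   0.955] [ 2. 11.]
tray
[546.5 401.5] (35.0, 25.0) 90.0 [[1
[... 1723 characters left out ...]
0.852, -0.165], [0.794, -0.164], [0.794, -0.1]]
[279.5  33.5] (67.0, 559.0) 90.0 [[1.157, 0.749], [1.16, -0.794], [0.966, -0.78], [0.963, 0.734]]
handle [0.43997055 0.25849019 0.112     ] [0.43527292 0.14386838 0.112     ] hinge [0.68742073 0.29144247 0.13      ] [0.66292867 0.05421026 0.13      ]
(150, 157) [0.69  0.294 0.121]
(248, 167) [0.666 0.055 0.115]
(186, 260) [0.44  0.2   0.121]
(325, 264) [ 0.433 -0.136  0.056]
(382, 255) [ 0.455 -0.279  0.053]
(375, 195) [ 0.613 -0.271  0.024]
[[-0.965  0.262 -0.   ]
 [ 0.262  0.965 -0.002]
 [-0.    -0.002 -1.   ]]
[[ 0.263  0.965 -0.001]
 [ 0.935 -0.255  0.248]
 [ 0.239 -0.067 -0.969]] [0.106 0.645 0.384] [374.59445475   0.         279.75770954]
```

```bash
python3 -m handwheel '[[0.087,0,0,-0.06,0,0,0],[0.087,-0.06,0,0,0,0,5.5],[0.087,-0.06,0,0,0,0,5.5],[0.087,-0.06,0,0,0,0,5.5],[0.087,-0.06,0,0,0,0,5.5],[0.087,-0.06,0,0,0,0,5.5],[0.087,-0.06,0,0,0,0,5.5],[0.087,-0.06,0,0,0,0,5.5],[0.087,-0.06,0,0,0,0,5.5],[0.087,-0.06,0,0,0,0,5.5],[0.087,-0.06,0,0,0,0,5.5],[0.087,-0.06,0,0,0,0,5.5]]'; python3 -m handwheel '[[0.087,-0.06,-0.01,0,0,0,5],[0.087,-0.06,-0.015,0,0,0,5],[0.087,-0.06,-0.015,0.02,0,0,5],[0.087,-0.06,-0.015,0.02,0,0,0],[0.087,0,0,0.02,0,0,0],[0.087,0,0,0,0,0,0]]'
```

```text
time: 1.6
position: [0.6339, 0.1986, 0.2818]
tool_rot: [-1.931, -2.478, 0.001]
ft_force: [0.6, -0.8, -0.5]
grip_width: 0.996
grip_force: 0.0
time: 2.35
position: [0.6069, -0.0382, 0.2223]
tool_rot: [-2.233, -2.205, 0.004]
ft_force: [0.2, 0.3, 0.3]
grip_width: 0.998
grip_force: 0.0
```

```bash
python3 -m handwheel '[[0.087,-0.06,-0.025,0.005,0,0,0],[0.087,-0.06,-0.025,0.005,0,0,0],[0.087,-0.06,-0.027,0.01,0,0,0],[0.087,0,0,0,0,0,0],[0.087,0,0,0,0,0,0]]'
cat > snap.py <<'E'
import sys,cv2,numpy as np
from bench import ctrl
n=sys.argv[1];cam=sys.argv[2] if len(sys.argv)>2 else 'wrist'
c=ctrl.camera_info(cam);p,d=ctrl.get_image(cam)
cv2.imwrite(f'pics/{n}.png',p);np.savez(f'/tmp/{n}.npz',p=p,d=d,**c)
E
python3 snap.py w1
```

```text
time: 2.98
position: [0.5342, -0.2071, 0.2058]
tool_rot: [2.232, 2.21, 0.002]
ft_force: [0.8, 0.7, -0.2]
grip_width: 1.0
grip_force: 0.0
```

View pics/w1.png

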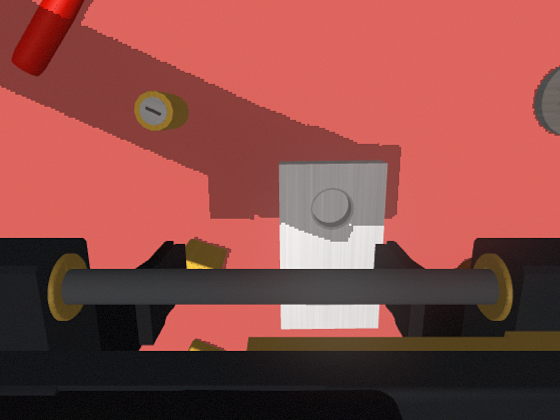

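The barrel top is at (153,110) and the round pocket at (331,207). The lock body at (205,255) and the oblong pocket are hidden behind the gripper, so I need to look from further to -y.

```bash
python3 -m handwheel '[[0.087,-0.045,-0.01,0,0,0,0],[0.087,-0.04,-0.01,0,0,0,0],[0.087,0,0,0,0,0,0],[0.087,0,0,0,0,0,0]]';python3 snap.py w2; python3 -m handwheel '[[0.087,-0.04,0,0,0,0,0],[0.087,-0.04,0,0,0,0,0],[0.087,0,0,0,0,0,0],[0.087,0,0,0,0,0,0]]';python3 snap.py w3; python3 -c "
import cv2;a=cv2.imread('pics/w2.png');b=cv2.imread('pics/w3.png');cv2.imwrite('pics/w23.png',cv2.vconcat([a[:280],b[:280]]))"
```

```text
time: 3.52
position: [0.5135, -0.2911, 0.205]
tool_rot: [-2.23, -2.212, -0.001]
ft_force: [1.2, 0.9, -0.2]
grip_width: 0.996
grip_force: 0.0
time: 4.08
position: [0.5123, -0.3712, 0.2047]
tool_rot: [-2.231, -2.211, -0.002]
ft_force: [0.2, 0.4, 0.1]
grip_width: 1.001
grip_force: 0.0
```

View pics/w23.png

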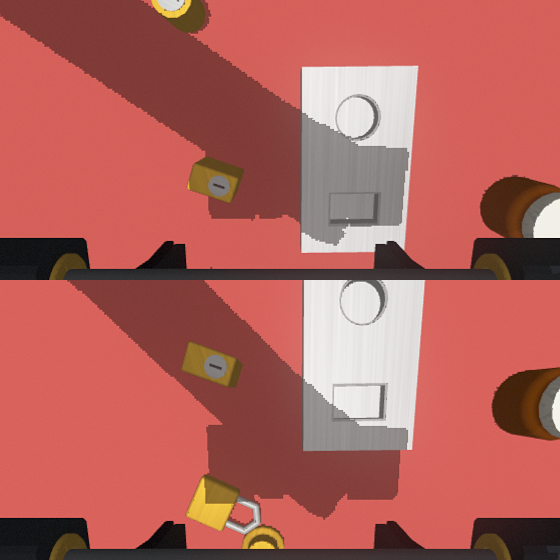

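In the upper half (w2), the lock body is at (215,180), the round pocket at (357,117) and the oblong at (353,208). The lower half is w3, with the lock body at (211,364-280) and pockets at (363,302-280) and (359,402-280). I'll zoom to pick edges.

Run:
```python
from h import *
a=cv2.imread('pics/w2.png');b=cv2.imread('pics/w3.png');c=cv2.imread('pics/w1.png')
def crop(i,x,y,w,h,k): 
    return cv2.resize(i[y:y+h,x:x+w],None,fx=k,fy=k,interpolation=cv2.INTER_CUBIC)
top=cv2.hconcat([crop(b,170,50,80,60,5),crop(a,170,140,80,60,5)])
bot=cv2.hconcat([crop(c,120,80,80,60,5),crop(b,320,90,80,60,5)])
cv2.imwrite('pics/z1.png',cv2.vconcat([top,bot]))
```

```text
(no output)
```

View pics/z1.png

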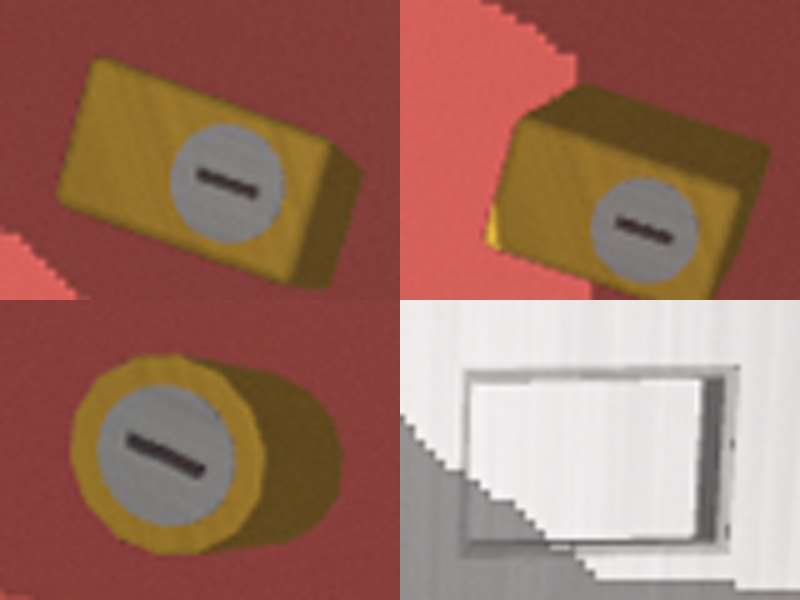

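The zoom shows the lock body's top face corners, with its disc off-centre, the barrel top at w1 (153,110), and the oblong rim in w3 spanning about (333,104) to (387,139).

Run:
```python
from h import *
L={n:dict(np.load(f'/tmp/{n}.npz')) for n in('w1','w2','w3','top0','scene0')}
P=lambda x,y,ox,oy:(ox+(x+.5)/5-.5,oy+(y+.5)/5-.5)
X=tri([(L['w3'],P(228,183,170,50)),(L['w2'],P(244,231,170,140))]);print('body disc',X.round(4))
C=[plane(L['w3'],P(x,y,170,50),.055)[:2] for x,y in((98,58),(330,142),(292,282),(58,205))]
C=np.array(C);print(C.round(4),'cen',C.mean(0).round(4),'sides',np.linalg.norm(C-np.roll(C,-1,0),axis=1).round(4))
v=C[1]-C[0]+C[2]-C[3];print('yaw',np.degrees(np.arctan2(v[1],v[0])))
# barrel top: brass+disc, w1 outer circle & top cam
w=P(168,154,120,80);print('barrel w1',plane(L['w1'],w,.055).round(4),plane(L['w1'],P(165,155,120,80),.055).round(4))
def disc(n,x,y,r):
    p=L[n]['p'][y-r:y+r,x-r:x+r];H,S,V=cv2.split(cv2.cvtColor(p,cv2.COLOR_BGR2HSV))
    k=max(blobs(S<70,8),key=cv2.contourArea);u=cen(k);return u[0]+x-r,u[1]+y-r
dt,ds,d1=disc('top0',325,264,9),disc('scene0',218,190,9),disc('w1',153,110,18)
print(dt,ds,d1,'tri',tri([(L['top0'],dt),(L['w1'],d1)]).round(4),tri([(L['scene0'],ds),(L['w1'],d1)]).round(4),plane(L['w1'],d1,.055).round(4))
# round pocket by circles
for n,(x,y) in {'w1':(331,207),'w2':(357,117)}.items():
    g=cv2.cvtColor(L[n]['p'],cv2.COLOR_BGR2GRAY)[y-35:y+35,x-35:x+35]
    g=cv2.resize(g,None,fx=4,fy=4,interpolation=cv2.INTER_CUBIC)
    c=cv2.HoughCircles(g,cv2.HOUGH_GRADIENT,1.5,200,param1=80,param2=20,minRadius=60,maxRadius=110)
    if c is not None:
        u=c[0,0];q=(x-35+u[0]/4,y-35+u[1]/4);print(n,q,u[2]/4,plane(L[n],q,.024).round(4));L[n]['q']=q
if 'q' in L['w1'] and 'q' in L['w2']:print('round tri',tri([(L['w1'],L['w1']['q']),(L['w2'],L['w2']['q'])]).round(4))
C=np.array([plane(L['w3'],P(x-400,y-300,320,90),.024)[:2] for x,y in((467,374),(736,370),(729,546),(467,549))]);print('oblong',C.round(4),C.mean(0).round(4),np.linalg.norm(C-np.roll(C,-1,0),axis=1).round(4))
# tray outline
for n,u in(('w2',[(302,66),(418,66),(406,252),(302,252)]),):
    C=np.array([plane(L[n],q,.024)[:2] for q in u]);print('tray',C.round(4),C.mean(0).round(4),np.linalg.norm(C-np.roll(C,-1,0),axis=1).round(4))
```

```text
body disc [ 0.4629 -0.2822  0.0565]
[[ 0.4435 -0.2633]
 [ 0.4793 -0.2761]
 [ 0.4723 -0.2973]
 [ 0.4356 -0.2851]] cen [ 0.4577 -0.2805] sides [0.038  0.0224 0.0387 0.0233]
yaw -19.043383352052288
barrel w1 [ 0.4337 -0.1361  0.055 ] [ 0.4332 -0.1362  0.055 ]
(325.0377358490566, 263.85849056603774) (217.05925925925925, 187.96296296296296) (152.79162902740137, 110.6329418849744) tri [ 0.4329 -0.1361  0.0536] [ 0.4338 -0.1366  0.0563] [ 0.4333 -0.1363  0.055 ]
w1 (np.float32(328.8125), np.float32(202.9375)) 19.6125 [ 0.5814 -0.222   0.024 ]
w2 (np.float32(356.6875), np.float32(116.6875)) 21.3375 [ 0.5837 -0.227   0.024 ]
round tri [ 0.5854 -0.2266  0.0068]
oblong [[ 0.561  -0.2963]
 [ 0.6085 -0.2961]
 [ 0.609  -0.3267]
 [ 0.5617 -0.3267]] [ 0.5851 -0.3114] [0.0475 0.0306 0.0473 0.0305]
tray [[ 0.5347 -0.184 ]
 [ 0.6349 -0.185 ]
 [ 0.6369 -0.3556]
 [ 0.5355 -0.3546]] [ 0.5855 -0.2698] [0.1001 0.1706 0.1014 0.1705]
```

```bash
python3 -m handwheel '[[0.065,0.0588,-0.0197,0,0,0,0],[0.065,0.0588,-0.0197,0,0,0,0],[0.065,0.0588,-0.0197,0,0,0,0],[0.065,0.0588,-0.0197,0,0,0,0],[0.065,0,0,0,0,0,0],[0.065,0,0,0,0,0,0]]'
python3 - <<'E'
from h import *
from bench import ctrl
s=ctrl.get_state();print(s['position'],'to go',rel(s,(.4335,-.1362,.026)).round(4),R.from_rotvec(s['tool_rot']).as_matrix().round(4))
# ellipse fit of the round rim, w2 and w3
for n,(x,y) in {'w2':(357,117),'w3':(363,24)}.items():
    L=dict(np.load(f'/tmp/{n}.npz'));o=(x-30,max(0,y-30))
    g=cv2.cvtColor(L['p'],cv2.COLOR_BGR2GRAY)[o[1]:y+30,o[0]:x+30]
    e=cv2.Canny(g,40,100);pt=np.argwhere(e)[:,::-1]+o
    pw=np.array([plane(L,q,.024)[:2] for q in pt]);r=np.hypot(*(pw-[.585,-.228]).T)
    k=(r<.0225)&(r>.0165);A=np.c_[2*pw[k],np.ones(k.sum())]
    # outermost point per direction
    a=np.floor(np.arctan2(*(pw[k]-[.585,-.228]).T)/.3);idx=[np.flatnonzero(k)[a==v][np.argmax(r[k][a==v])] for v in np.unique(a)]
    q=pw[idx];A=np.c_[2*q,np.ones(len(q))];f=np.linalg.lstsq(A,(q**2).sum(1),rcond=None)[0]
    print(n,len(q),f[:2].round(4),np.sqrt(f[2]+f[0]**2+f[1]**2).round(4))
E
```

```text
time: 4.88
position: [0.4355, -0.1366, 0.2056]
tool_rot: [2.231, 2.21, 0.002]
ft_force: [0.4, 0.9, -0.1]
grip_width: 0.749
grip_force: 0.0
[ 0.43546629 -0.1365809   0.20561459] to go [ 0.0003 -0.0022  0.1796] [[ 9.3e-03  1.0e+00  1.6e-03]
 [ 1.0e+00 -9.3e-03  1.0e-04]
 [ 1.0e-04  1.6e-03 -1.0e+00]]
w2 22 [ 0.5842 -0.2279] 0.021
w3 19 [ 0.5844 -0.2278] 0.0205
```

```bash
python3 -m handwheel '[[0.065,0,-0.002,0.06,0,0,0],[0.065,0,0,0.06,0,0,0],[0.065,0,0,0.04,0,0,0],[0.065,0,0,0.019,0,0,0],[0.065,0,0,0,0,0,0]]' && python3 -m handwheel '[[0.025,0,0,0,0,0,0],[0.025,0,0,0,0,0,0],[0.025,0,0,0,0,0,0],[0.025,0,0,0,0,0,0]]' 20
```

```text
time: 5.5
position: [0.4318, -0.1386, 0.0248]
tool_rot: [-2.236, -2.205, 0.006]
ft_force: [0.2, 0.6, 0.1]
grip_width: 0.745
grip_force: 0.0
time: 6.0
position: [0.4334, -0.1371, 0.0266]
tool_rot: [2.234, 2.208, 0.001]
ft_force: [-2.0, 0.3, 3.0]
grip_width: 0.374
grip_force: 1.6
```

```bash
python3 -m handwheel '[[0.025,0,0,0,0,0,0],[0.025,0,0,0,0,0,0],[0.025,0,0,-0.04,0,0,0],[0.025,0,0,-0.06,0,0,0],[0.025,0,0,0,0,0,0],[0.025,0,0,0,0,0,0]]' 25;python3 -m handwheel '[[0.025,0,0,0,0,0,0]]'
```

```text
time: 6.75
position: [0.4322, -0.1368, 0.1251]
tool_rot: [-2.233, -2.208, 0.001]
ft_force: [0.1, 1.1, -2.7]
grip_width: 0.361
grip_force: 25.0
time: 6.88
position: [0.4315, -0.1369, 0.1242]
tool_rot: [-2.232, -2.206, 0.004]
ft_force: [-0.0, 0.1, -2.4]
grip_width: 0.357
grip_force: 25.0
```

```bash
python3 -m handwheel '[[0.025,-0.0301,0.0508,0,0,0,0],[0.025,-0.0301,0.0508,0,0,0,0],[0.025,-0.0302,0.0508,0,0,0,0],[0.025,0,0,0,0,0,0],[0.025,0,0,0.03,0,0,0],[0.025,0,0,0,0,0,0]]'
cat > avg.py <<'E'
import numpy as np
from bench import ctrl
a=[]
for i in range(4):
    ctrl.get_image('wrist');s=ctrl.get_state();a.append(np.r_[s['position'],s['tool_rot']*np.sign(s['tool_rot'][0]),s['ft_force']])
print(np.mean(a,0).round(4),np.std(a,0).round(4)[:6],s['time'])
E
python3 avg.py; python3 snap.py w4
```

```text
time: 7.62
position: [0.581, -0.2278, 0.0924]
tool_rot: [-2.23, -2.203, 0.006]
ft_force: [-0.1, -1.5, -2.4]
grip_width: 0.363
grip_force: 25.0
[ 5.8370e-01 -2.2890e-01  9.6100e-02  2.2331e+00  2.2073e+00 -1.0000e-04
  1.0430e-01  1.3800e-02 -2.1762e+00] [0.0009 0.0004 0.0011 0.001  0.001  0.002 ] 7.825
```

View pics/w4.png

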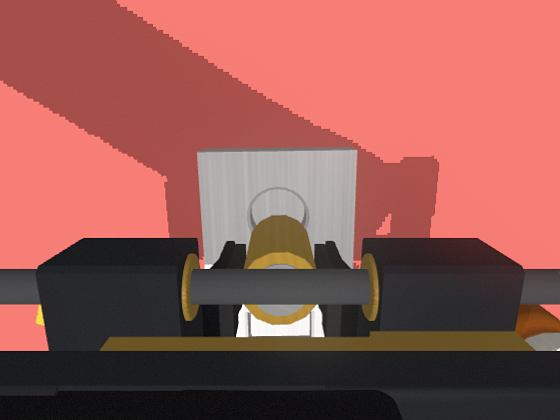

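Barrel held vertical at (279,265), and the round pocket at (278,213) is centred on the same column, so it lines up in x. Lowering.

```bash
python3 -m handwheel '[[0.025,0,0.0005,0.025,0,0,0],[0.025,0,0,0.015,0,0,0],[0.025,0,0,0.008,0,0,0],[0.025,0,0,0,0,0,0]]';python3 -m handwheel '[[0.025,0,0,0.005,0,0,0],[0.025,0,0,0.004,0,0,0],[0.025,0,0,0.004,0,0,0],[0.025,0,0,0,0,0,0]]'; python3 avg.py
```

```text
time: 8.38
position: [0.5847, -0.2293, 0.0479]
tool_rot: [-2.234, -2.208, 0.0]
ft_force: [0.3, -0.2, -2.1]
grip_width: 0.359
grip_force: 25.0
time: 8.88
position: [0.5846, -0.2292, 0.0347]
tool_rot: [-2.234, -2.208, 0.0]
ft_force: [0.2, -0.0, -2.4]
grip_width: 0.357
grip_force: 25.0
[ 5.8490e-01 -2.2940e-01  3.5100e-02  2.2343e+00  2.2082e+00  1.0000e-04
 -1.7230e-01  2.1320e-01 -2.2782e+00] [0.0001 0.     0.0001 0.0001 0.0001 0.0002] 9.075
```

```bash
python3 -m handwheel '[[0.025,0,0,0.0025,0,0,0],[0.025,0,0,0,0,0,0]]';python3 -m handwheel '[[0.025,0,0,0.001,0,0,0],[0.025,0,0,0,0,0,0]]'
```

```text
time: 9.32
position: [0.585, -0.2294, 0.0326]
tool_rot: [2.234, 2.208, 0.0]
ft_force: [0.4, 0.0, -2.4]
grip_width: 0.361
grip_force: 25.0
time: 9.57
position: [0.585, -0.2295, 0.0325]
tool_rot: [2.235, 2.208, 0.001]
ft_force: [-2.1, 1.3, 5.9]
grip_width: 0.359
grip_force: 25.0
```

```bash
python3 -m handwheel '[[0.06,0,0,-0.001,0,0,0],[0.06,0,0,0,0,0,0],[0.06,0,0,0,0,0,0],[0.06,0,0,-0.03,0,0,0],[0.07,0,0,-0.06,0,0,0],[0.07,-0.0174,-0.0422,0,0,0,0],[0.07,-0.0175,-0.0423,0,0,0,0],[0.07,-0.0175,-0.0423,0,0,0,0],[0.07,0,0,0,0,0,9.2],[0.07,0,0,0,0,0,9.2],[0.07,0,0,0,0,0,0],[0.07,0,0,0,0,0,0]]';python3 avg.py; python3 snap.py t1 top
python3 - <<'E'
from h import *
L=dict(np.load('/tmp/t1.npz'));print(proj(L,(.5845,-.228,.061)),proj(L,(.4577,-.2805,.055)))
cv2.imwrite('pics/t1c.png',cv2.resize(L['p'][150:300,300:460],None,fx=4,fy=4,interpolation=cv2.INTER_CUBIC))
E
```

```text
time: 11.08
position: [0.4575, -0.2802, 0.1225]
tool_rot: [-2.556, -1.826, 0.0]
ft_force: [0.5, -0.5, 0.4]
grip_width: 0.806
grip_force: 0.0
[ 4.5750e-01 -2.8020e-01  1.2250e-01  2.5572e+00  1.8249e+00 -2.0000e-04
  9.5400e-02 -4.6620e-01  4.0400e-01] [0.     0.     0.     0.0005 0.0006 0.0001] 11.275
[360.94463109 203.60930315] [382.57768134 253.95954646]
```

View pics/t1c.png

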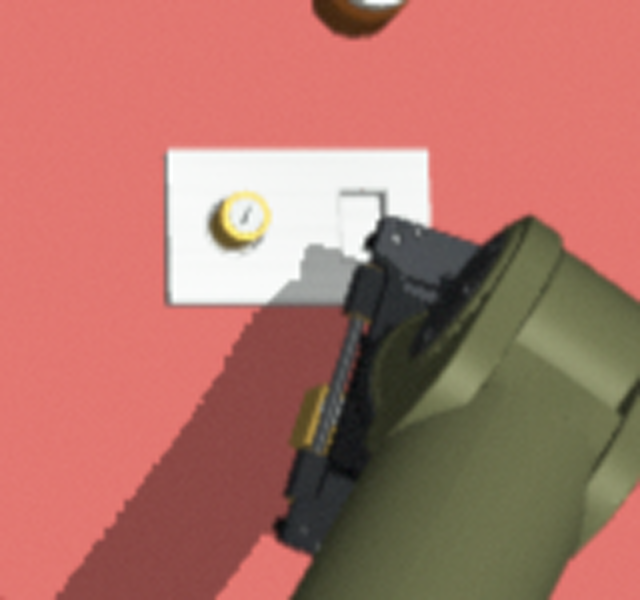

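The barrel stands in the round pocket, top at (360,204) in the full image, where I predicted it. Now I'll grip the lock body.

```bash
python3 -m handwheel '[[0.07,0,0,0.05,0,0,0],[0.07,0,0,0.03,0,0,0],[0.07,0,0,0.0165,0,0,0],[0.07,0,0,0,0,0,0],[0.03,0,0,0,0,0,0],[0.03,0,0,0,0,0,0],[0.03,0,0,0,0,0,0],[0.03,0,0,0,0,0,0],[0.03,0,0,0,0,0,0]]' 25; python3 avg.py; python3 -m handwheel '[[0.03,0,0,-0.03,0,0,0],[0.03,0,0,-0.06,0,0,0],[0.03,0,0,0,0,0,0],[0.03,0,0,0,0,0,0]]'; python3 avg.py
```

```text
time: 12.45
position: [0.4574, -0.2802, 0.0265]
tool_rot: [-2.558, -1.823, -0.0]
ft_force: [-1.1, 0.7, 4.6]
grip_width: 0.461
grip_force: 25.0
[ 4.5740e-01 -2.8030e-01  2.6500e-02  2.5585e+00  1.8225e+00  4.0000e-04
 -2.2220e+00  8.2860e-01  5.8923e+00] [0.     0.     0.     0.     0.0001 0.0001] 12.65
time: 13.15
position: [0.457, -0.2795, 0.1151]
tool_rot: [-2.557, -1.822, 0.0]
ft_force: [-0.9, 0.1, -3.7]
grip_width: 0.46
grip_force: 25.0
[ 4.5630e-01 -2.7950e-01  1.1430e-01  2.5565e+00  1.8214e+00 -2.8000e-03
  5.7200e-02 -5.3630e-01 -2.9289e+00] [0.0001 0.0001 0.0001 0.0002 0.0001 0.0005] 13.35
```

```bash
python3 -m handwheel '[[0.03,0,0,0,0,0,-9.5],[0.03,0,0,0,0,0,-9.5],[0.03,-0.010,0.0427,0,0,0,0],[0.03,-0.010,0.0427,0,0,0,0],[0.03,-0.011,0.0427,0,0,0,0],[0.03,0,0,0.03,0,0,0],[0.03,0,0,0,0,0,0],[0.03,0,0,0,0,0,0]]'; python3 avg.py; python3 snap.py w5;  python3 - <<'E'
from h import *
L=dict(np.load('/tmp/w5.npz'))
cv2.imwrite('pics/w5c.png',cv2.resize(L['p'][120:360,160:420],None,fx=2.5,fy=2.5,interpolation=cv2.INTER_CUBIC))
for q in((.5845,-.228,.061),(.5625,-.297,.024),(.6075,-.297,.024)):print(proj(L,q))
E
```

```text
time: 14.35
position: [0.5849, -0.3117, 0.086]
tool_rot: [-2.223, -2.219, 0.001]
ft_force: [0.3, 0.3, -1.5]
grip_width: 0.456
grip_force: 25.0
[ 5.8570e-01 -3.1180e-01  8.7200e-02  2.2225e+00  2.2186e+00  1.4000e-03
  4.2940e-01 -4.3960e-01 -2.2178e+00] [0.0002 0.0001 0.0002 0.0004 0.0001 0.0006] 14.55
[274.76300908  77.792085  ]
[240.49723317 201.18469043]
[313.20348876 200.92155333]
```

View pics/w5c.png

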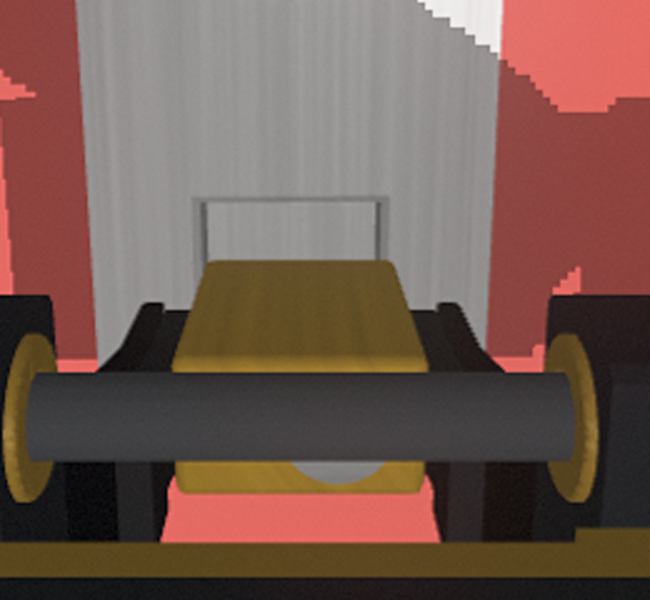

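Held lock body's lower edge spans crop x 207 to 397 and the pocket rim 193 to 388. The body sits slightly to +x. I'll quantify it.

Run:
```python
from h import *
L=dict(np.load('/tmp/w5.npz'))
P=lambda x,y:(160+(x+.5)/2.5-.5,120+(y+.5)/2.5-.5)
print('body edge',[plane(L,P(*q),.0607).round(4) for q in((207,262),(397,262))])
print('rim outer',[plane(L,P(*q),.024).round(4) for q in((193,197),(388,197))],'inner',[plane(L,P(*q),.024).round(4) for q in((205,203),(379,203))])
```

```text
body edge [array([ 0.567 , -0.3011,  0.0607]), array([ 0.6071, -0.3013,  0.0607])]
rim outer [array([ 0.5603, -0.2953,  0.024 ]), array([ 0.6085, -0.2955,  0.024 ])] inner [array([ 0.5632, -0.2968,  0.024 ]), array([ 0.6063, -0.297 ,  0.024 ])]
```

```bash
python3 -m handwheel '[[0.03,0.0018,-0.0022,0,0,0,0],[0.03,0,0,0.025,0,0,0],[0.03,0,0,0.008,0,0,0],[0.03,0,0,0.005,0,0,0],[0.03,0,0,0,0,0,0]]';python3 -m handwheel '[[0.03,0,0,0.005,0,0,0],[0.03,0,0,0.005,0,0,0],[0.03,0,0,0.004,0,0,0],[0.03,0,0,0,0,0,0]]'; python3 avg.py
```

```text
time: 15.22
position: [0.5834, -0.3097, 0.0483]
tool_rot: [2.223, 2.22, 0.0]
ft_force: [-0.3, 0.3, -3.1]
grip_width: 0.456
grip_force: 25.0
time: 15.72
position: [0.583, -0.3094, 0.0336]
tool_rot: [-2.222, -2.219, 0.0]
ft_force: [-0.5, 0.8, -3.0]
grip_width: 0.457
grip_force: 25.0
[ 5.8340e-01 -3.0970e-01  3.4100e-02  2.2226e+00  2.2199e+00  1.0000e-04
  1.7590e-01 -1.7900e-01 -2.3370e+00] [0.0001 0.0001 0.0002 0.0001 0.0001 0.0002] 15.925
```

```bash
python3 -m handwheel '[[0.03,0,0,0.0015,0,0,0],[0.03,0,0,0.001,0,0,0],[0.03,0,0,0,0,0,0]]';python3 -m handwheel '[[0.065,0,0,0,0,0,0],[0.065,0,0,0,0,0,0],[0.065,0,0,0,0,0,0],[0.065,0,0,-0.03,0,0,0],[0.065,0,0,-0.06,0,0,0],[0.065,0,0,-0.06,0,0,0],[0.065,0.05,-0.04,-0.05,0,0,0],[0.065,0.06,-0.04,0,0,0,0],[0.065,0.06,-0.04,0,0,0,0],[0.065,0,0,0,0,0,0]]'; python3 snap.py w6; python3 snap.py t2 top;python3 snap.py s2 scene; python3 avg.py;python3 - <<'E'
from h import *
a=cv2.resize(cv2.imread('pics/t2.png')[110:300,120:440],None,fx=2.5,fy=2.5);cv2.imwrite('pics/t2c.png',a)
E
```

```text
time: 16.3
position: [0.5836, -0.3098, 0.0326]
tool_rot: [2.223, 2.22, 0.001]
ft_force: [-2.9, 0.8, 5.0]
grip_width: 0.458
grip_force: 25.0
time: 17.55
position: [0.4817, -0.1622, 0.2198]
tool_rot: [-2.212, -2.225, -0.007]
ft_force: [1.0, -0.1, 0.3]
grip_width: 0.748
grip_force: 0.0
[ 4.8390e-01 -1.6860e-01  2.2020e-01  2.2246e+00  2.2168e+00 -1.5000e-03
  1.6740e-01  4.6600e-02 -5.5000e-02] [0.0001 0.0001 0.0002 0.0005 0.0002 0.0007] 17.9
```

View pics/t2c.png

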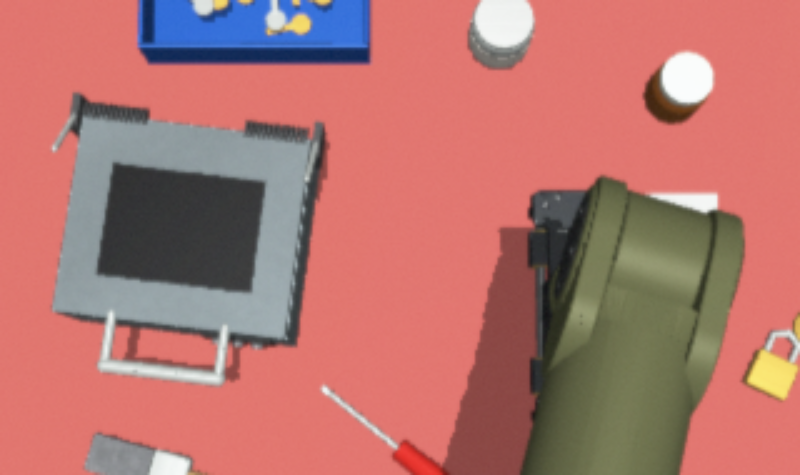

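Parts released. The top view shows the handle bar from crop (103,368) to (222,380), with the cover closed and the index fingers at (62,130) and (312,150). The arm hides the tray. Next I'll measure the handle from two wrist positions, and check the nested parts in the scene camera numerically.

```bash
python3 -m handwheel '[[0.065,0.054,-0.007,-0.01,0,0,0],[0.065,0.054,-0.007,-0.01,0,0,0],[0.065,0.053,-0.007,-0.01,0,0,0],[0.065,0.053,-0.007,0,0,0,0],[0.065,0.053,-0.007,0,0,0,0],[0.065,0,0,0,0,0,0],[0.065,0,0,0,0,0,0],[0.065,0,0,0,0,0,0]]'; python3 snap.py w7; python3 -m handwheel '[[0.065,0.03,0,0,0,0,0],[0.065,0,0,0,0,0,0],[0.065,0,0,0,0,0,0]]'; python3 snap.py w8; python3 snap.py t3 top; python3 snap.py s3 scene; python3 avg.py
python3 - <<'E'
import cv2
r=lambda f,y,x,h,w,k:cv2.resize(cv2.imread(f'pics/{f}.png')[y:y+h,x:x+w],(400,300),interpolation=cv2.INTER_CUBIC)
cv2.imwrite('pics/m.png',cv2.vconcat([cv2.hconcat([r('w7',0,120,210,280,0),r('w8',30,120,210,280,0)]),cv2.hconcat([r('t3',160,320,75,100,0),r('s3',200,120,75,100,0)])]))
E
```

```text
time: 18.9
position: [0.4493, 0.0982, 0.25]
tool_rot: [2.227, 2.216, -0.001]
ft_force: [-0.4, -1.1, 0.2]
grip_width: 0.751
grip_force: 0.0
time: 19.32
position: [0.449, 0.1288, 0.2501]
tool_rot: [2.224, 2.218, -0.0]
ft_force: [0.7, -0.1, 0.1]
grip_width: 0.748
grip_force: 0.0
[ 4.4890e-01  1.2940e-01  2.5020e-01  2.2239e+00  2.2189e+00  4.0000e-04
 -7.0000e-04 -2.7000e-02 -2.7160e-01] [0.     0.0002 0.     0.0004 0.0003 0.0001] 19.675
```

View pics/m.png

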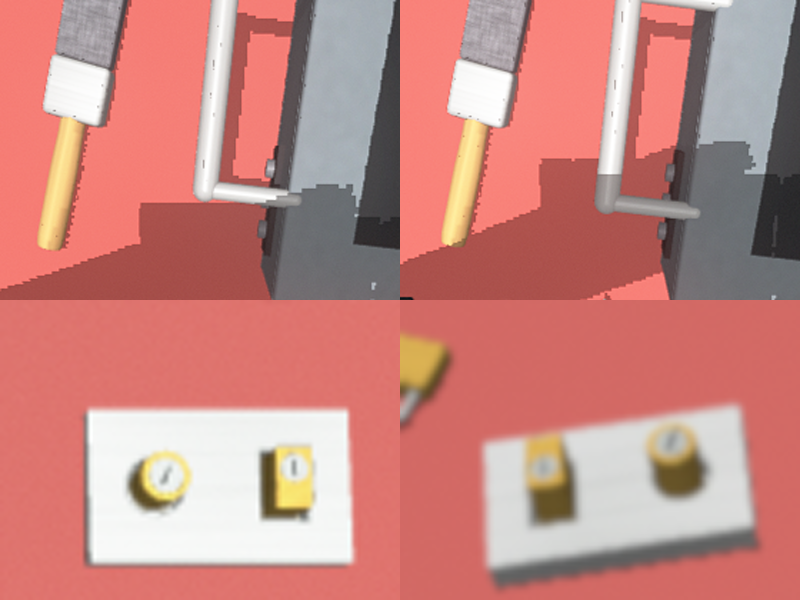

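Top row: bar from its near corner, w7 crop (204,190) and w8 crop (206,202), to the far corner at w8 crop (228,2). Bottom row: both parts stand upright in their own pockets. Triangulating the bar.

Run:
```python
from h import *
L={n:dict(np.load(f'/tmp/{n}.npz')) for n in('w7','w8','t2','t3')}
a=lambda x,y:(120+x*.7-.15,y*.7-.15)
b=lambda x,y:(120+x*.7-.15,30+y*.7-.15)
t=lambda x,y:(120+x/2.5-.3,110+y/2.5-.3)
print('near tri',tri([(L['w7'],a(205,188)),(L['w8'],b(206,201))]).round(4),tri([(L['w7'],a(205,188)),(L['t2'],t(222,378))]).round(4))
N,F=plane(L['w8'],b(206,201),.112),plane(L['w8'],b(228,2),.112);N7=plane(L['w7'],a(205,188),.112);F7=plane(L['w7'],a(225,0),.112)
tn,tf=plane(L['t2'],t(220,378),.112),plane(L['t2'],t(104,367),.112)
for p,q in((N,F),(N7,F7),(tn,tf)):
    d=q-p;print(p.round(4),q.round(4),np.linalg.norm(d).round(4),'yaw',np.degrees(np.arctan2(-d[0],d[1])).round(2))
# bar edges in w8: bright mask columns in rows
for n,rows in(('w7',range(40,110,10)),('w8',range(50,140,15))):
    c=[]
    for r in rows:
        g=L[n]['p'][r].astype(int);m=[x for x in range(240,300) if g[x].min()>150]
        if m:
            p,q=plane(L[n],((m[0]+m[-1])/2,r),.112),(m[-1]-m[0]+1);c.append([*p[:2],q])
    c=np.array(c);f=np.polyfit(c[:,1],c[:,0],1);print(n,'x=%.4f%+.4f*(y-.2)'%(np.polyval(f,.2),f[0]),c[:,2])
# hinge ends (black index posts) from top at z .112
d=L['t2'];print('cover corners',[plane(d,t(*q),.116).round(4)[:2] for q in((80,118),(308,142),(54,312),(296,340))])
```

```text
near tri [0.4376 0.1519 0.1149] [0.4377 0.1506 0.0932]
[0.4373 0.1515 0.112 ] [0.4502 0.2549 0.112 ] 0.1042 yaw -7.1
[0.4376 0.1518 0.112 ] [0.4493 0.2452 0.112 ] 0.0941 yaw -7.16
[0.4379 0.1494 0.112 ] [0.4483 0.2604 0.112 ] 0.1115 yaw -5.36
w7 x=0.4432+0.1288*(y-.2) [18. 18. 18. 18. 18. 17. 17.]
w8 x=0.4432+0.1234*(y-.2) [18. 18. 18. 17. 17. 17.]
cover corners [array([0.6912, 0.291 ]), array([0.6674, 0.0676]), array([0.5006, 0.3091]), array([0.4739, 0.077 ])]
```

```bash
python3 -m handwheel '[[0.04,0,0,0,0,0,6.5],[0.04,0.0365,-0.0072,0,0,0,0],[0.04,0.0364,-0.0072,0,0,0,0],[0.04,0,0,0.05,0,0,0],[0.04,0,0,0.03,0,0,0],[0.04,0,0,0,0,0,0],[0.04,0,0,0,0,0,0]]'; python3 snap.py w9
python3 - <<'E'
from h import *
from bench import ctrl
s=ctrl.get_state();print(rel(s,(.443,.2035,.093)).round(4),s['joint_positions'].round(3),s['tool_rot'].round(3))
L=dict(np.load('/tmp/w9.npz'));g=L['p'].astype(int)
for r in range(20,240,20):
    m=[x for x in range(200,360) if g[r,x].min()>140]
    if m: print(r,m[0],m[-1],plane(L,((m[0]+m[-1])/2,r),.112).round(4)[:2])
E
```

```text
time: 20.55
position: [0.4437, 0.2044, 0.1715]
tool_rot: [2.345, 2.09, 0.003]
ft_force: [0.3, 0.2, 0.4]
grip_width: 0.458
grip_force: 0.0
[-0.0013 -0.001   0.0789] [-7.730e-01  2.000e-03  2.880e-01  1.921e+00 -1.000e-03  1.216e+00
 -5.990e-01] [2.345 2.09  0.005]
100 357 357 [0.4969 0.2735]
140 268 305 [0.4545 0.2559]
160 268 287 [0.4479 0.2449]
180 272 286 [0.4474 0.2329]
200 272 286 [0.4459 0.2207]
220 273 286 [0.4448 0.2081]
```

```bash
python3 -m handwheel '[[0.04,-0.001,0,0.045,0,0,0],[0.04,0,0,0.02,0,0,0],[0.04,0,0,0.013,0,0,0],[0.04,0,0,0,0,0,0]]'; python3 avg.py; python3 -m handwheel '[[0.01,0,0,0,0,0,0],[0.01,0,0,0,0,0,0],[0.01,0,0,0,0,0,0],[0.01,0,0,0,0,0,0],[0.01,0,0,0,0,0,0]]' 15; python3 avg.py
```

```text
time: 21.1
position: [0.443, 0.2032, 0.0924]
tool_rot: [2.345, 2.09, 0.0]
ft_force: [0.2, -0.5, -0.4]
grip_width: 0.46
grip_force: 0.0
[ 0.4436  0.2036  0.0933  2.3449  2.0902  0.0033 -0.2733 -0.2617  0.0032] [0.0001 0.0001 0.0001 0.0001 0.0001 0.0006] 21.3
time: 21.92
position: [0.4429, 0.2031, 0.0921]
tool_rot: [2.345, 2.09, 0.001]
ft_force: [1.6, -0.6, -0.9]
grip_width: 0.152
grip_force: 15.0
[4.4290e-01 2.0310e-01 9.2100e-02 2.3451e+00 2.0902e+00 6.0000e-04
 5.7260e-01 6.4080e-01 2.5880e-01] [0.     0.     0.     0.0001 0.     0.0001] 22.125
```

```bash
cat > traj.py <<'E'
import numpy as np,sys
k=.75
def pose(t):
    f=k*t;tz=np.array([-np.sin(f),-np.cos(f)]);ty=np.array([np.cos(f),-np.sin(f)])
    return .245*np.array([-np.cos(t),np.sin(t)])+.019*tz,ty,tz
th=np.radians([float(a) for a in sys.argv[1:]])
for a,b in zip(th[:-1],th[1:]):
    p,ty,tz=pose(a);q=pose(b)[0];d=q-p
    print(round(np.degrees(b),1),'y %.4f z %.4f turn %.2f'%(d@ty,d@tz,np.degrees(k*(b-a))))
E
python3 traj.py 0 2 6 11 16 21 26 31 36 41 46 50 54; python3 traj.py 54 52 48 44 40 39
```

```text
2.0 y -0.0003 z -0.0086 turn 1.50
6.0 y -0.0002 z -0.0171 turn 3.00
11.0 y 0.0002 z -0.0214 turn 3.75
16.0 y 0.0007 z -0.0213 turn 3.75
21.0 y 0.0012 z -0.0213 turn 3.75
26.0 y 0.0016 z -0.0212 turn 3.75
31.0 y 0.0021 z -0.0212 turn 3.75
36.0 y 0.0026 z -0.0211 turn 3.75
41.0 y 0.0030 z -0.0210 turn 3.75
46.0 y 0.0035 z -0.0209 turn 3.75
50.0 y 0.0030 z -0.0167 turn 3.00
54.0 y 0.0033 z -0.0166 turn 3.00
52.0 y -0.0014 z 0.0083 turn -1.50
48.0 y -0.0023 z 0.0168 turn -3.00
44.0 y -0.0020 z 0.0168 turn -3.00
40.0 y -0.0017 z 0.0169 turn -3.00
39.0 y -0.0005 z 0.0042 turn -0.75
```

First part up to 16°, then check the forces and the angle.

```bash
python3 -m handwheel '[[0.01,0,-0.0003,-0.0086,1.5,0,0],[0.01,0,-0.0002,-0.0171,3,0,0],[0.01,0,0.0002,-0.0214,3.75,0,0],[0.01,0,0.0007,-0.0213,3.75,0,0],[0.01,0,0,0,0,0,0],[0.01,0,0,0,0,0,0]]'
cat > chk.py <<'E'
from h import *
from bench import ctrl
ctrl.get_image('wrist');s=ctrl.get_state();M=R.from_rotvec(s['tool_rot']).as_matrix()
g=s['position']-.019*M[:,2];ex=np.array([.993,-.115,0]);h=np.array([.4433,.2035,.112])+.245*ex
d=g-h;a=-(d@ex);print('grasp',g.round(4),'radius',np.hypot(a,d[2]).round(4),'theta',np.arctan2(d[2],a).round(3),'tilt',np.degrees(np.arccos(-M[2,2])).round(2),'F',s['ft_force'].round(2),'T',s['torque'].round(2),s['joint_positions'].round(2),s['time'])
E
python3 chk.py
```

```text
time: 22.88
position: [0.4479, 0.2024, 0.1591]
tool_rot: [-2.223, -1.983, 0.209]
ft_force: [-0.3, -0.4, -1.4]
grip_width: 0.152
grip_force: 15.0
grasp [0.4518 0.202  0.1777] radius 0.2452 theta 0.271 tilt 11.95 F [ 0.13  0.79 -1.28] T [-0.15 -0.33 -0.07] [-0.7   0.18  0.33  1.79 -0.16  1.38 -0.44] 22.925
```

```bash
python3 -m handwheel '[[0.01,0,0.0012,-0.0213,3.75,0,0],[0.01,0,0.0016,-0.0212,3.75,0,0],[0.01,0,0.0021,-0.0212,3.75,0,0],[0.01,0,0.0026,-0.0211,3.75,0,0],[0.01,0,0.0030,-0.0210,3.75,0,0],[0.01,0,0,0,0,0,0],[0.01,0,0,0,0,0,0]]'; python3 chk.py
```

```text
time: 23.8
position: [0.492, 0.197, 0.2554]
tool_rot: [-2.014, -1.795, 0.496]
ft_force: [-4.0, -1.7, 2.4]
grip_width: 0.15
grip_force: 15.0
grasp [0.5017 0.1959 0.2718] radius 0.2452 theta 0.71 tilt 30.8 F [-3.24 -1.92  2.49] T [-0.49  0.39  0.24] [-0.55  0.45  0.37  1.34 -0.32  1.89 -0.31] 23.85
```

```bash
python3 -m handwheel '[[0.01,0,0.0026,-0.0126,0,0,0],[0.01,0,0.0033,-0.0124,0,0,0],[0.01,0,0,0,0,0,0]]'; python3 chk.py
```

```text
time: 24.22
position: [0.5103, 0.1948, 0.2749]
tool_rot: [-2.015, -1.796, 0.494]
ft_force: [-4.3, -3.2, 3.8]
grip_width: 0.153
grip_force: 15.0
grasp [0.5196 0.1938 0.2909] radius 0.2454 theta 0.817 tilt 30.77 F [-3.52 -2.92  4.52] T [-0.66  0.75  0.36] [-0.53  0.48  0.37  1.26 -0.33  1.94 -0.31] 24.275
```

```bash
python3 -m handwheel '[[0.01,0,0.0039,-0.0122,0,0,0],[0.01,0,0.0029,-0.008,0,0,0],[0.01,0,0.0014,-0.004,0,0,0],[0.01,0,0,0,0,0,0],[0.01,0,0,0,0,0,0],[0.01,0,0,0,0,0,0],[0.01,0,0,0,0,0,0]]'; python3 chk.py; python3 snap.py t4 top; python3 snap.py s4 scene
```

```text
time: 25.15
position: [0.5289, 0.1926, 0.2911]
tool_rot: [-2.014, -1.795, 0.495]
ft_force: [-3.9, -3.0, 4.5]
grip_width: 0.154
grip_force: 15.0
grasp [0.5386 0.1915 0.3075] radius 0.2457 theta 0.92 tilt 30.8 F [-3.86 -4.03  4.23] T [-0.65  0.92  0.33] [-0.51  0.52  0.37  1.18 -0.34  1.99 -0.3 ] 25.2
```

```bash
cat > pl.py <<'E'
from h import *
import sys
for n in sys.argv[1:]:
    L=dict(np.load(f'/tmp/{n}.npz'));d=L['d'];v,u=np.mgrid[0:420,0:560]
    c=np.linalg.inv(L['intrinsics'])@np.c_[u.ravel(),v.ravel(),np.ones(u.size)].T*d.ravel()
    X=(L['R'].T@(c-L['t'][:,None])).T;H,S,V=cv2.split(cv2.cvtColor(L['p'],cv2.COLOR_BGR2HSV))
    ex=np.array([.993,-.115]);h=np.array([.6866,.1753]);a=-(X[:,:2]-h)@ex;b=(X[:,:2]-h)@[.115,.993]
    k=(d.ravel()>0)&(abs(b)<.105)&(a>.02)&(a<.13)&(S.ravel()<60)&(V.ravel()<190)
    t=np.arctan2(X[k,2]-.112,a[k]);t=t[(t>.3)&(t<1.3)];hi,e=np.histogram(t,20,(.4,1.2));print(n,k.sum(),np.median(t).round(3),hi)
E
python3 pl.py t4 s4
```

```text
t4 2281 0.946 [  0   0   0   0   0   0   0   0   0   0   0   0  62 949 331  52   1   0
   0   6]
s4 4342 0.958 [   0    0    0    0    0    0    0    0    0    0    3    9  221 1966
 1241  480  165   34    4    3]
```

```bash
python3 -m handwheel '[[0.01,0,-0.0014,0.004,0,0,0],[0.01,0,-0.0029,0.008,0,0,0],[0.01,0,-0.0039,0.0122,0,0,0],[0.01,0,-0.0033,0.0124,0,0,0],[0.01,0,-0.0026,0.0126,0,0,0],[0.01,0,-0.0006,0.004,0,0,0],[0.01,0,0,0,0,0,0],[0.01,0,0,0,0,0,0],[0.01,0,0,0,0,0,0],[0.01,0,0,0,0,0,0],[0.01,0,0,0,0,0,0],[0.01,0,0,0,0,0,0]]'; python3 chk.py; python3 snap.py t5 top; python3 snap.py s5 scene; python3 pl.py t5 s5
python3 - <<'E'
from h import *
L=dict(np.load('/tmp/t5.npz'));H,S,V=cv2.split(cv2.cvtColor(L['p'],cv2.COLOR_BGR2HSV))
for k in blobs((H>17)&(H<35)&(S>90)&(V>70),60):
    u=cen(k)
    if 340<u[0]<420 and 180<u[1]<230: print(np.round(u,1),plane(L,u,.061).round(4))
E
```

```text
time: 26.8
position: [0.4897, 0.1974, 0.2527]
tool_rot: [-2.014, -1.795, 0.495]
ft_force: [-4.8, -2.8, 3.8]
grip_width: 0.154
grip_force: 15.0
grasp [0.4994 0.1962 0.2691] radius 0.2452 theta 0.695 tilt 30.79 F [-4.84 -2.43  3.88] T [-0.64  0.66  0.34] [-0.55  0.45  0.36  1.35 -0.32  1.88 -0.31] 26.85
t5 1842 0.737 [  0   0   0   0   0   0   1 365 832 232  61  24   1   0   2  13  32  32
  15  36]
s5 4666 0.748 [   0    0    0    1    3    9   57  843 1942  936  385  167   64   14
    3    4    4    3    2   12]
[359.6 204.6] [ 0.5821 -0.2246  0.061 ]
[390.7 206.7] [ 0.5767 -0.3032  0.061 ]
```

```bash
python3 -c "
from bench import ctrl
print(ctrl.close_job())"
```

```text
the job is handed in; nothing more can be done
None
```

I handed the job in with both lock parts standing in their own nests and the cover held in the fingers at about 0.70 rad, some 6° below balance, after being raised to about 0.92 rad. The verdict was not shown to me.

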